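# Sort two sensor modules and hold the reader arm at its mark

### The arm

A 6-joint arm with a two-finger parallel gripper is mounted at the origin on the work surface. World frame = base frame: x ahead of the robot, y to its left, z up, the work surface at z = 0. Lengths are in m, angles in degrees, forces in N, time in s.
With the tool pointing down it reaches from about 0.25 to 0.725 m from the base axis. Payload 9.7 kg.
Tool frame: the origin (TCP) lies between the finger pads; the fingertips stand 11 mm ahead of it and the grasp point (between the pads) lies 8 mm behind it; z points along the fingers, x is the direction in which the jaws open and shut, and the axes are right-handed (so a half turn about z gives the same grasp; the last joint's range is limited). The gripper opens to 85 mm and grips with 20 to 120 N. Pads are 22 mm wide; open, the fingers measure 114 mm over their backs; the gripper's body (76 mm by 85 mm) begins 54 mm behind the grasp point. The pads swing forward as they close: fully open they stand 13 mm farther back than shut.
Start: joints at [-72.365, 4.979, 10.078, 95.1, 0, 90], TCP at [0.167, -0.524, 0.242] pointing down, gripper open.
Joint ranges: [-179.16, 179.16], [-48.56, 103.87], [-65.8, 70.77], [-126.05, 130.52], [-82.76, 87.17], [-180, 180]. Speed limits (degrees/s): [127.2, 127.2, 147.25, 180, 180, 180].

### API

Orientations are given as [roll, pitch, yaw] about the fixed x, y, z axes, in that order (R = Rz(yaw) Ry(pitch) Rx(roll)).
In Python, from workcell import get_obs, camera, job_done gives the robot as it stands.
- The arm moves only by the tool arm_command, never from a script. Its argument "increments" is a list of rows, each a list of 2 entries, a list of its own where there are three numbers: the shift along the tool's x, y, z in units of 25 mm (1.0 is 25 mm), then the turn about the tool's z in units of 6 degrees (1.0 is 6 degrees). In form: [[[dx, dy, dz], roll], ...]. A call has 1 to 5 rows; each row is the pose to reach, as a shift and turn from the pose measured when the call began, along the tool's axes at that moment; what a row does not reach only later rows make up. A row lasts 1/10 s, in which the tool goes at most 50 mm and 8.59 degrees, less where a joint would pass 70% of its speed; a pose out of reach is approached as far as the arm can. A call with a gripper value outside its range is refused whole. "claw" is the closure, from -1 (fully open) to 1 (shut), so that 0 is half open, set as the call begins (left out, the last holds). The fingers move at their own pace and stop on an object; "force" is the grip in N (left out, the last holds). Time passes only in rows, so rows that repeat a pose let the fingers close. It gives the time, the measured TCP pose, the force and the opening at its end, in the units of the state.
- get_obs(): the state, without advancing time (a new reading comes with each control period).
- camera(name): name is "scene" or "top" or "wrist"; returns a dict with "frame" (400x640x3 uint8, red, green, blue), "range_z" (400x640 float32, m along the optical axis (not along the pixel's ray), 0 where there is no reading), "K" (3x3 intrinsics, pixels), "k1" (the pictures are not rectified: a ray, as slopes to the right and down, at radius r is drawn at 1 + k1 r^2 times it, then the intrinsics apply), "R" (3x3) and "t" (3): a world point X has camera coordinates R X + t; the wrist camera has in their place "hand_eye" (4x4, takes a point from camera to tool coordinates, whose origin is the TCP and whose axes are the tool frame's). Camera axes: x right, y down, z forward; pixel columns grow to the right and rows downward; lengths in m; the calibration is good to about 2 mm. A picture is of the moment at which its call begins: read the wrist's pose just before it.
- job_done(): hands the job in, once; it reports no verdict.
The state is a dict: "time": time; "q": joint angles; "qd": joint speeds; "joint_efforts": joint torques, N m; "ee_pos": TCP position; "tcp_rot": TCP orientation; "wrist_force": force on the tool from outside, world axes, zero at the start; "torque": the same for the moment, N m; "opening": finger opening in m.
Only numpy, scipy, OpenCV 4.12 (cv2) and the standard library are available. Lean on these libraries where they do the work, as an engineer would, in place of code of your own. Each camera call takes 0.05 s, during which the arm holds its last target.

### The job

Sort the two sensor modules by the coloured tag on top: set the green-tagged one down upright in the green nest beside the reader gauge and the red-tagged one upright in the red nest, without dropping them. Then press the yellow lock button to release the telescoping reader arm, take its black grip and pull the arm out until its white pointer stands over the orange tab of the green nest, and finish while still gripping it there, because a spring draws the arm back if you let go. Leave the other things on the bench where they are.

Things in the scene. Friction and masses are not known exactly. Their poses are not given: they have to be found in the camera images.
- pass_module_center (a point): sensor module, a white and grey block 60 (its x) x 34 (its y) x 50 mm tall (z), about 0.14 kg, standing upright on the bench with a flat green tag on its top; this point is its centre, 25 mm above its underside. The green one belongs in the green nest. Either way round (half a turn) is the same
- pass_module: the green-tagged module as a body; its origin is the centre of its underside
- reject_module_center (a point): sensor module, a white and grey block 60 (its x) x 34 (its y) x 50 mm tall (z), about 0.14 kg, standing upright on the bench with a flat red tag on its top; this point is its centre, 25 mm above its underside. The red one belongs in the red nest. Either way round (half a turn) is the same
- reject_module: the red-tagged module as a body; its origin is the centre of its underside
- pass_seat (a point): centre of the nest's floor, 6 mm above the bench. The nest is a grey plate 84 (x) x 58 (y) mm fixed to the bench with four green corner lips rising 10 mm above its floor; the pocket between them is 70 (x) x 44 (y) mm; the middle 56 mm of each long side and 20 mm of each short side are open for fingers. A seated module stands flat on the floor with its 60 mm side along x. The nest stands on the robot's side of the gauge, its x parallel to the gauge's x
- reject_seat (a point): centre of the nest's floor, 6 mm above the bench. The nest is a grey plate 84 (x) x 58 (y) mm fixed to the bench with four red corner lips rising 10 mm above its floor; the pocket between them is 70 (x) x 44 (y) mm; the middle 56 mm of each long side and 20 mm of each short side are open for fingers. A seated module stands flat on the floor with its 60 mm side along x
- gauge: reader gauge fixed to the bench. Its origin is on the bench under the mouth of the grey sleeve, its x axis is the direction in which the arm pulls out, z up. Sleeve: from x = -240 to 0 mm, 64 mm wide, top 70 mm above the bench; in front of it a scale plate from x = 0 to 300 mm, 64 mm wide, 12 mm high with black ticks 10 mm apart on the edge facing the green nest
- lock_top (a point): centre of the top face of the yellow round lock button on the sleeve, 26 mm across, 86 mm above the bench, 16 mm above the sleeve's top. Pressed straight down; spring-loaded, 6 mm of travel, about 5 N when fully down
- lock (a joint): travel of the lock button: 0 = up, 0.006 m = fully down. From about 0.004 m the arm is released; it then pops out by about 20 mm on its own and can be pulled, and the button may be let go (it comes up again without locking)
- reader (a joint): extension of the telescoping arm in m along the gauge's x: 0 = locked home, 0.2 = end stop. Free, it rests at about 0.022; pulled beyond that a 40 N/m spring draws it back (3 to 6 N at the mark)
- grip_center (a point): point to grip on the black upright grip of the arm, 118 mm above the bench. The grip is a block 20 mm along the gauge's x, 30 mm across it, from 75 to 135 mm above the bench, on a blue head 30 x 40 mm; it moves with the arm. At home it stands 45 mm ahead of the sleeve mouth
- pointer (a point): tip region of the white pointer, 4 mm wide, that sticks out of the arm's blue head towards the green nest; at the same gauge x as the middle of the grip, 45 mm to the side, 25 mm above the bench; axes as the gauge's
- tab (a point): centre of the end of the orange tab, 12 mm wide along the gauge's x, that reaches from the middle of the green nest over the scale plate, 16 mm above the bench; same axes as the gauge. The arm is at the mark when pointer and tab agree along the gauge's x
- reagent: bystander, leave it: amber reagent bottle with a blue cap, 60 mm across, 120 mm tall; origin at the centre of its underside
- jar: bystander, leave it: white jar with a green cap, 68 mm across, 85 mm tall; origin at the centre of its underside
- beaker: bystander, leave it: open glass beaker, 68 mm across, 75 mm tall; origin at the centre of its underside
- weight: bystander, leave it: brass weight with a small knob, 30 mm across, 38 mm tall; origin at the centre of its underside
- vial: bystander, leave it: small white vial with a blue cap, 38 mm across, 55 mm tall; origin at the centre of its underside
- marker: bystander, leave it: blue marker pen lying flat, 120 x 14 x 13 mm; origin at the centre of its underside

How it is judged (in metres and radians):
On the way, in this order (a step that is already met when the one before it is completed fails the run):
1. both modules stand released in the nests of their tag colours (x of pass_module_center in the frame of pass_seat between -0.009 and 0.009 m and y of pass_module_center in the frame of pass_seat between -0.009 and 0.009 m and z of pass_module_center in the frame of pass_seat between 0.02 and 0.029 m and angle between each of pass_module_center, reject_module_center's own z axis and vertical below 0.1 rad and angle between the x axis of pass_module_center and the x axis of pass_seat, either way round below 0.25 rad and contact force between the fingers and pass_module below 0.05 N and x of reject_module_center in the frame of reject_seat between -0.009 and 0.009 m and y of reject_module_center in the frame of reject_seat between -0.009 and 0.009 m and z of reject_module_center in the frame of reject_seat between 0.02 and 0.029 m and angle between the x axis of reject_module_center and the x axis of reject_seat, either way round below 0.25 rad and contact force between the fingers and reject_module below 0.05 N), for 0.2 s.
2. the lock button is pressed and the arm has popped out of its lock (value of joint lock above 0.003 m and value of joint reader above 0.008 m).
At the end, for the whole second after the job is handed in: Fingers hold the grip (over 12 N), pointer within 6 mm of the tab's middle along the scale, arm still (under 10 mm/s); each module released and flat in the nest of its colour (within 9 mm of the middle each way, turned under 0.25 rad, tilted under 0.1 rad) (all of step 1 and x of pointer in the frame of tab between -0.006 and 0.006 m and velocity of joint reader between -0.01 and 0.01 m/s and contact force between the fingers and reader_c3 above 12 N); the arm keeps its last pose, push and grip.
It fails at once if the green-tagged module is dropped or flung (falls faster than 0.7 m/s out of the fingers) (linear speed of pass_module above 0.7 m/s and contact force between the fingers and pass_module below 0.05 N).
It fails at once if the red-tagged module is dropped or flung (falls faster than 0.7 m/s out of the fingers) (linear speed of reject_module above 0.7 m/s and contact force between the fingers and reject_module below 0.05 N).
It fails at once if a bystander is moved by more than 30 mm or knocked over (distance of any of reagent, jar, beaker, weight, vial, marker from where it was at the start of the episode above 0.03 m or angle between any of reagent, jar, beaker, weight, vial's own z axis and vertical above 0.5 rad).
It also fails if it takes over 72 s, if anything falls off the work surface, if the arm or the gripper's body presses on something with over 40 N, if the wrist force passes 120 N, or if a joint passes its speed limit or range.

## Working session

There is one attempt and no reset: what is moved stays moved. The work goes in short steps, Python scripts to look and compute and a tool call to move; the robot and the scene stay as the last step left them, time stands still between calls to the robot, and variables do not carry over. Pictures are saved under pics/ and viewed, and the job is handed in when it is done.

Besides the shell and the picture viewer there is one more tool, called after "Request:" as name([rows], argument=value, ...), one row to a line, values as JSON. arm_command: Moves the arm, as the interface text tells. Its arguments: {"type":"object","properties":{"increments":{"type":"array"},"claw":{"type":"number"},"force":{"type":"number"}},"required":["increments"]}

```bash
mkdir -p pics; ls
python3 - <<'E'
from workcell import get_obs,camera
import cv2
print(get_obs())
for n in ["scene","top","wrist"]:
    c=camera(n); cv2.imwrite(f"pics/{n}0.png",c["frame"][:,:,::-1]); print(n,c["K"].tolist(),c["k1"],[c[k].tolist() for k in ("R","t","hand_eye") if k in c])
E
```

```text
pics
{'time': 0.0, 'q': array([-7.23633171e+01,  5.01255669e+00,  1.00335131e+01,  9.50984284e+01,
       -1.70350519e-03,  8.99989331e+01]), 'qd': array([-0.07007683, -0.01162819,  0.03489808,  0.06576203, -0.02537778,
       -0.05497228]), 'joint_efforts': array([-2.36233054e-04, -5.20396936e+01,  4.64796424e+01,  1.68113282e-02,
        5.77559240e-05,  6.45220197e-06]), 'ee_pos': array([ 0.16656767, -0.52395063,  0.24156065]), 'tcp_rot': array([ 1.79998298e+02,  7.74719227e-02, -7.23622503e+01]), 'wrist_force': array([ 0.33843371,  0.47725924, -0.59609167]), 'torque': array([ 0.02948102, -0.00531596, -0.06392675]), 'opening': 0.08540363958229495}
scene [[448.34433635387654, 0.0, 315.56110443459374], [0.0, 448.34433635387654, 195.75007948997916], [0.0, 0.0, 1.0]] -0.03690805646881459 [[[-0.5787840924187937, 0.8154793635194504, -0.0015433848727422347], [0.6575928786992676, 0.46560368357695137, -0.5922708972451581], [-0.48226608863464954, -0.3438118926295109, -0.805737427602535]], [0.3355832777449549, -0.3092472715794363, 1.5721953308457919]]
top [[401.3960771024428, 0.0, 321.11224516547725], [0.0, 401.3960771024428, 200.57162449102933], [0.0, 0.0, 1.0]] -0.07487306283639626 [[[-0.025463449868363214, -0.999658350150083, -0.005898787673395023], [-0.9760648302854252, 0.026136476443559646, -0.21590352400782883], [0.21598393412632616, 0.0002599506293457355, -0.9763968827403051]], [-0.013730677007196667, 0.5772713926582355, 1.10683742523999]]
wrist [[310.52845241926923, 0.0, 325.01261427649473], [0.0, 310.52845241926923, 199.63394621833118], [0.0, 0.0, 1.0]] -0.046023591331198356 [[[0.999999522696594, -0.0008730894695569084, -0.00043854459566570087, -4.118789495677344e-05], [0.0009661681080210604, 0.9504354842303201, 0.3109203384069041, -0.07913823414600323], [0.00014534707180396413, -0.3109206137113698, 0.9504358741354272, -0.13153103165746394], [0.0, 0.0, 0.0, 1.0]]]
```

View pics/top0.png

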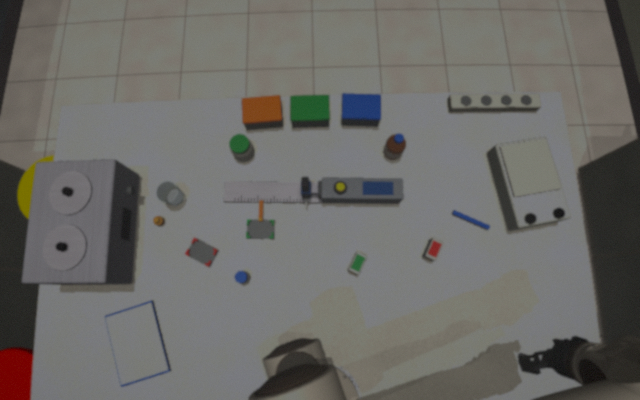

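View pics/scene0.png

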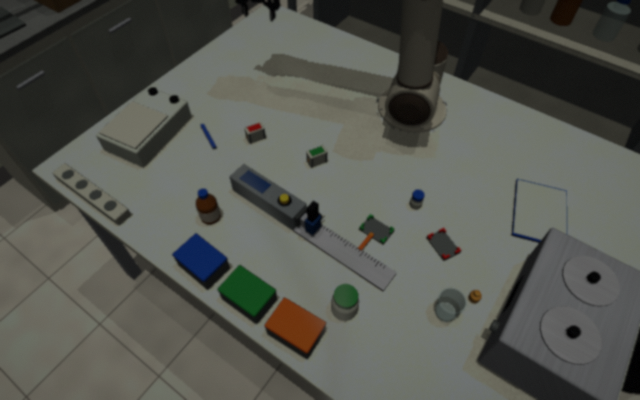

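View pics/wrist0.png

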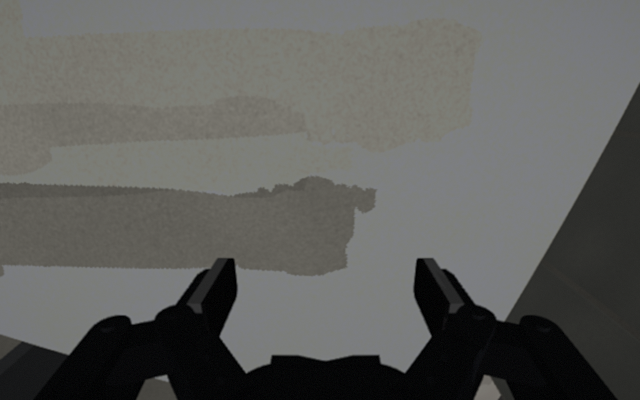

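The top view shows the green tag at about (358,263), the red tag at (433,249), the green nest at (261,230), the red nest at (202,252), the button at (341,187) and the grip at (307,187). Next I'll measure them by casting rays.

```bash
cat > h.py <<'E'
import numpy as np,cv2
from workcell import get_obs,camera,job_done
from scipy.spatial.transform import Rotation as Ro
def pose(o=None):
    o=o or get_obs(); return Ro.from_euler('xyz',o['tcp_rot'],degrees=True).as_matrix(),np.array(o['ee_pos'])
def shot(name,pic=None):
    o=get_obs(); c=camera(name); c['hsv']=cv2.cvtColor(c['frame'],cv2.COLOR_RGB2HSV)
    if 'R' in c: c['C']=-c['R'].T@c['t']; c['W']=c['R'].T
    else:
        R,p=pose(o); H=c['hand_eye']; c['W']=R@H[:3,:3]; c['C']=R@H[:3,3]+p
    if pic: cv2.imwrite('pics/'+pic,cv2.resize(c['frame'][:,:,::-1],None,fx=1.25,fy=1.25))
    return c
def onplane(c,uv,z):
    uv=np.asarray(uv,float).reshape(-1,1,2)
    n=cv2.undistortPoints(uv,c['K'],np.array([c['k1'],0,0,0.]))[:,0]
    d=np.c_[n,np.ones(len(n))]@c['W'].T
    s=(z-c['C'][2])/d[:,2]
    return c['C']+d*s[:,None]
def proj(c,X):
    X=np.asarray(X,float).reshape(-1,3)
    P=(X-c['C'])@c['W']
    return cv2.projectPoints(P,np.zeros(3),np.zeros(3),c['K'],np.array([c['k1'],0,0,0.]))[0][:,0]
def mask(c,lo,hi,roi=None):
    m=cv2.inRange(c['hsv'],np.array(lo),np.array(hi))
    if lo[0]<=3: m|=cv2.inRange(c['hsv'],np.array([172,lo[1],lo[2]]),np.array([180,255,255]))
    if roi:
        z=np.zeros_like(m);u0,v0,u1,v1=roi;z[v0:v1,u0:u1]=m[v0:v1,u0:u1];m=z
    return m
def blobs(m,amin=8):
    n,l,s,ce=cv2.connectedComponentsWithStats(m)
    return [(s[i,4],ce[i].round(1).tolist(),s[i,:4].tolist()) for i in range(1,n) if s[i,4]>=amin]
E
python3 - <<'E'
from h import *
for n in ('top','scene'):
    c=shot(n); 
    for nm,lo,hi in (('green',(45,90,40),(80,255,255)),('red',(0,120,60),(6,255,255)),('yel',(22,120,80),(32,255,255)),('or',(8,120,80),(18,255,255))):
        print(n,nm,blobs(mask(c,lo,hi),6))
    f=c['frame']
    if n=='top': cv2.imwrite('pics/tz.png',cv2.convertScaleAbs(cv2.resize(f[150:300,180:460,::-1],(784,420),interpolation=2),alpha=1.5))
    else: cv2.imwrite('pics/sz.png',cv2.convertScaleAbs(cv2.resize(f[100:320,190:500,::-1],(775,550),interpolation=2),alpha=1.5))
E
```

```text
top green [(np.int32(937), [309.4, 108.0], [291, 96, 38, 25]), (np.int32(270), [239.0, 143.5], [230, 135, 19, 18]), (np.int32(6), [248.3, 221.2], [248, 220, 2, 4]), (np.int32(6), [272.2, 221.7], [271, 221, 3, 3]), (np.int32(10), [247.7, 235.6], [247, 233, 3, 5]), (np.int32(8), [271.2, 236.0], [270, 234, 3, 4]), (np.int32(105), [357.5, 262.4], [352, 255, 12, 15])]
top red [(np.int32(10), [194.3, 240.1], [193, 239, 4, 4]), (np.int32(109), [434.3, 248.4], [429, 241, 12, 15]), (np.int32(12), [214.8, 250.9], [214, 249, 3, 5]), (np.int32(11), [187.3, 252.3], [186, 250, 3, 5]), (np.int32(11), [208.1, 263.3], [206, 262, 5, 4]), (np.int32(1607), [15.2, 373.8], [0, 348, 33, 52])]
top yel [(np.int32(675), [27.7, 186.9], [17, 156, 36, 63]), (np.int32(66), [339.9, 186.2], [336, 182, 9, 9])]
top or [(np.int32(964), [261.4, 109.1], [242, 96, 40, 28]), (np.int32(55), [260.7, 209.9], [259, 201, 4, 20]), (np.int32(48), [158.4, 220.4], [154, 217, 9, 8])]
scene green [(np.int32(74), [316.5, 150.7], [310, 147, 14, 9]), (np.int32(15), [369.8, 216.6], [368, 215, 5, 5]), (np.int32(18), [361.9, 226.6], [360, 224, 4, 6]), (np.int32(17), [391.0, 229.8], [390, 227, 4, 7]), (np.int32(27), [383.1, 239.3], [380, 237, 7, 6]), (np.int32(1553), [246.3, 290.3], [218, 266, 57, 50]), (np.int32(412), [346.1, 295.4], [334, 285, 24, 22])]
scene red [(np.int32(70), [254.0, 127.2], [248, 124, 13, 8]), (np.int32(13), [442.0, 229.8], [439, 228, 6, 4]), (np.int32(21), [430.2, 235.5], [428, 233, 6, 6]), (np.int32(22), [457.3, 250.1], [455, 248, 6, 5]), (np.int32(28), [445.5, 255.7], [442, 254, 8, 5])]
scene yel [(np.int32(52), [283.6, 197.2], [280, 194, 8, 8])]
scene or [(np.int32(89), [365.9, 240.4], [359, 232, 15, 18]), (np.int32(66), [475.8, 295.2], [471, 291, 10, 10]), (np.int32(1764), [295.0, 324.3], [265, 298, 60, 54])]
```

View pics/tz.png

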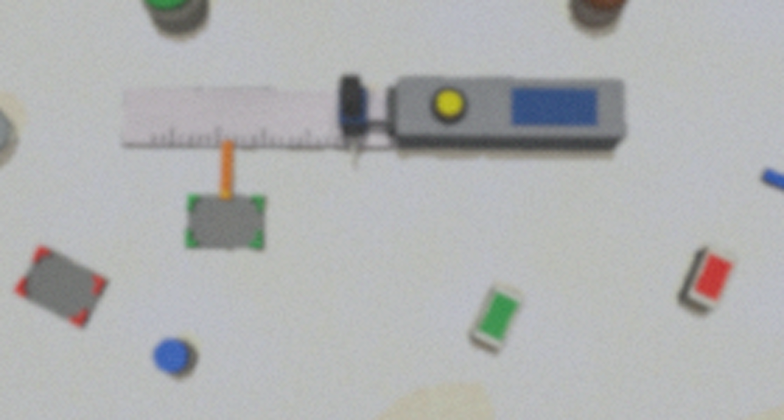

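View pics/sz.png

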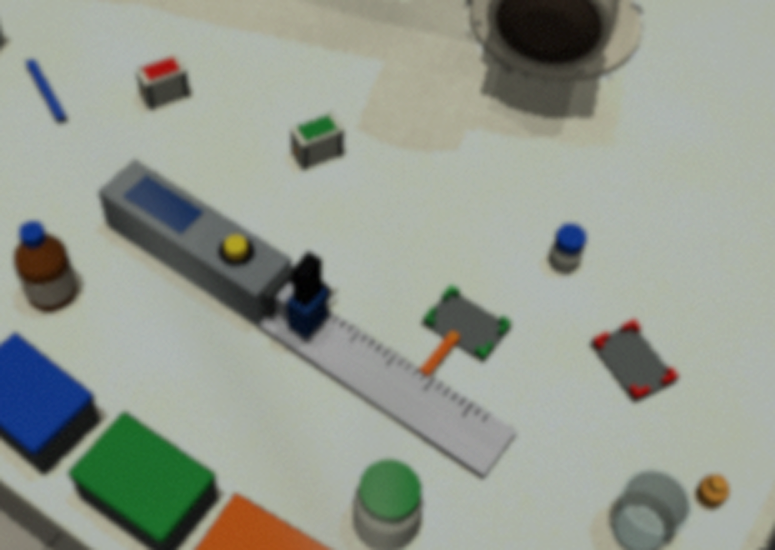

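Run:
```python
from h import *
from itertools import combinations
ROI={'top':dict(gm=(345,250,370,275),rm=(422,235,446,262),gn=(240,215,280,242),rn=(180,235,222,270),b=(330,178,350,196),tab=(255,198,267,224)),
'scene':dict(gm=(305,143,328,162),rm=(244,120,270,135),gn=(355,210,400,245),rn=(425,225,465,262),b=(276,190,292,205),tab=(355,228,385,255))}
G=((45,90,40),(80,255,255));R=((0,120,60),(6,255,255));Y=((22,120,80),(32,255,255));O=((8,120,80),(18,255,255))
for n in ('top','scene'):
    c=shot(n)
    for nm,col in (('gm',G),('rm',R)):
        m=mask(c,*col,ROI[n][nm]); v,u=np.nonzero(m); P=onplane(c,np.c_[u,v],.05)[:,:2]
        k=P.mean(0); w,V=np.linalg.eigh(np.cov((P-k).T)); 
        print(n,nm,k.round(4),'yaw',np.degrees(np.arctan2(V[1,1],V[0,1])).round(1),'size',np.sqrt(12*w).round(4))
    for nm,col in (('gn',G),('rn',R)):
        bl=sorted(blobs(mask(c,*col,ROI[n][nm]),5),key=lambda b:-b[0])[:4]
        P=onplane(c,[b[1] for b in bl],.012)[:,:2]; r=cv2.minAreaRect(P.astype(np.float32)*1000)
        print(n,nm,P.mean(0).round(4),r)
    bl=blobs(mask(c,*Y,ROI[n]['b'])); print(n,'b',onplane(c,bl[0][1],.086).round(4),bl)
    m=mask(c,*O,ROI[n]['tab']); v,u=np.nonzero(m); P=onplane(c,np.c_[u,v],.016)[:,:2]; k=P.mean(0);w,V=np.linalg.eigh(np.cov((P-k).T));d=V[:,1]
    t=(P-k)@d; print(n,'tab',k.round(4),'yaw',np.degrees(np.arctan2(d[1],d[0])).round(1),(k+d*t.min()).round(4),(k+d*t.max()).round(4),np.sqrt(12*w).round(4))
    # sleeve edges by grip/dark
```

```text
top gm [ 0.396  -0.1278] yaw 150.8 size [0.0211 0.0405]
top rm [ 0.4294 -0.3518] yaw 148.7 size [0.0232 0.0391]
top gn [0.507  0.1576] ((507.14459228515625, 157.4923095703125), (71.90271759033203, 43.76237106323242), 88.31461334228516)
top rn [0.4413 0.334 ] ((441.3001708984375, 333.9989929199219), (72.72500610351562, 41.41577911376953), 61.93553924560547)
top b [[ 0.6128 -0.0842  0.086 ]] [(np.int32(67), [340.0, 186.1], [336, 182, 9, 9])]
top tab [0.5627 0.1548] yaw 176.5 [0.5907 0.1531] [0.532  0.1567] [0.0091 0.06  ]
scene gm [ 0.3939 -0.1282] yaw 152.6 size [0.0229 0.041 ]
scene rm [ 0.4276 -0.3521] yaw 153.0 size [0.0244 0.0406]
scene gn [0.507  0.1587] ((507.4842224121094, 158.3569793701172), (72.05039978027344, 41.93606185913086), 87.0501708984375)
scene rn [0.4405 0.3354] ((440.21246337890625, 335.64349365234375), (72.44957733154297, 40.71912384033203), 62.202213287353516)
scene b [[ 0.6134 -0.0841  0.086 ]] [(np.int32(51), [283.6, 197.2], [280, 194, 8, 8])]
scene tab [0.561  0.1567] yaw 179.4 [0.5932 0.1564] [0.5295 0.1571] [0.0124 0.0641]
```

Both views agree to about 2 mm. Now a helper to turn a world target into increments.

```bash
cat >> h.py <<'E'
def goto(x,y,z,yaw=None):
    o=get_obs(); R,p=pose(o); d=R.T@(np.array([x,y,z])-p)/.025
    dy=0 if yaw is None else (yaw-o['tcp_rot'][2]+180)%360-180
    print('t',round(o['time'],2),'p',p.round(4),'rot',o['tcp_rot'].round(1),'open',round(o['opening'],4),'F',o['wrist_force'].round(1)); print('inc',d.round(2),'roll',round(-dy/6,2))
E
python3 -c "
from h import *
goto(.395,-.128,.19,62)"
```

```text
t 0.35 p [ 0.1666 -0.5241  0.2421] rot [180.    0.  -72.4] open 0.0852 F [-0.4  0.5  0.1]
inc [-12.33 -13.51   2.09] roll -22.39
```

Request:
arm_command([
  [[-12.33,-13.51,2.1],-22.4],
  [[-12.33,-13.51,2.1],-22.4],
  [[-12.33,-13.51,2.1],-22.4],
  [[-12.33,-13.51,2.1],-22.4],
  [[-12.33,-13.51,2.1],-22.4],
], claw=-1, force=40)

```text
time: 0.85
ee_pos: [0.2911, -0.3073, 0.2136]
tcp_rot: [-180.0, -0.0, -29.1]
wrist_force: [0.7, 0.3, 1.3]
opening: 0.0855
```

```bash
python3 -c "
from h import *
goto(.395,-.128,.19,62)"
```

```text
t 0.85 p [ 0.2911 -0.3073  0.2136] rot [-180.    -0.   -29.1] open 0.0855 F [0.7 0.3 1.3]
inc [ 0.14 -8.29  0.94] roll -15.18
```

Sign convention is confirmed.

Request:
arm_command([
  [[0.14,-8.29,0.9],-15.2],
  [[0.14,-8.29,0.9],-15.2],
  [[0.14,-8.29,0.9],-15.2],
  [[0.14,-8.29,0.9],-15.2],
  [[0.14,-8.29,0.9],-15.2],
])

```text
time: 1.35
ee_pos: [0.3963, -0.1241, 0.1906]
tcp_rot: [-180.0, -0.0, 14.2]
wrist_force: [-1.0, -1.2, 0.3]
opening: 0.0854
```

```bash
python3 -c "
from h import *
goto(.395,-.128,.19,62)"
```

```text
t 1.35 p [ 0.3963 -0.1241  0.1906] rot [-180.    -0.    14.2] open 0.0854 F [-1.  -1.2  0.3]
inc [-0.09  0.14  0.02] roll -7.97
```

Request:
arm_command([
  [[-0.09,0.14,0],-8],
  [[-0.09,0.14,0],-8],
  [[-0.09,0.14,0],-8],
  [[-0.09,0.14,0],-8],
  [[-0.09,0.14,0],-8],
])

```text
time: 1.85
ee_pos: [0.3949, -0.1279, 0.1906]
tcp_rot: [-180.0, -0.0, 56.9]
wrist_force: [0.2, -0.4, 0.1]
opening: 0.0856
```

Request:
arm_command([
  [[0,0,0],-0.8],
  [[0,0,0],-0.8],
  [[0,0,0],-0.8],
])

```text
time: 2.15
ee_pos: [0.3949, -0.128, 0.1906]
tcp_rot: [180.0, -0.0, 61.5]
wrist_force: [-0.0, 0.1, 0.1]
opening: 0.0855
```

```bash
cat > wm.py <<'E'
from h import *
import sys
def wmod(col,z,pic=None):
    G=((45,90,40),(80,255,255));R=((0,120,60),(6,255,255))
    c=shot('wrist',pic); m=mask(c,*(G if col=='g' else R)); n,l,s,ce=cv2.connectedComponentsWithStats(m)
    i=1+np.argmax(s[1:,4]); v,u=np.nonzero(l==i); P=onplane(c,np.c_[u,v],z)[:,:2]
    r=cv2.minAreaRect(P.astype(np.float32)*1000); k=P.mean(0); w,V=np.linalg.eigh(np.cov((P-k).T))
    print(col,'mean',k.round(4),'yaw',np.degrees(np.arctan2(V[1,1],V[0,1])).round(1),'size',np.sqrt(12*w).round(4),r,'px',s[i])
E
python3 -c "
from wm import *
wmod('g',.05,'w1.png'); goto(.395,-.128,.19,62)"
```

```text
g mean [ 0.3955 -0.1279] yaw 152.7 size [0.025 0.043] ((395.826416015625, -128.25802612304688), (24.471385955810547, 42.28425979614258), 62.28981018066406) px [ 312  169   28   45 1229]
t 2.2 p [ 0.3949 -0.128   0.1906] rot [180.   -0.   61.6] open 0.0853 F [-0.2 -0.1 -0.5]
inc [0.   0.   0.03] roll -0.07
```

View pics/w1.png

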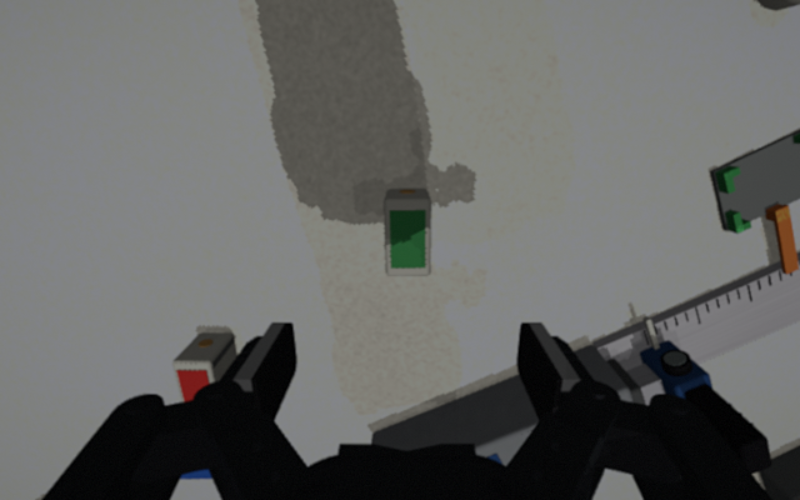

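The wrist view has the tag at (408,238) in the scaled picture, aligned midway between the fingers. Its position and size match the fixed-camera measurement. Going down.

Request:
arm_command([
  [[0.03,0,2],-0.15],
  [[0.03,0,4],-0.15],
  [[0.03,0,5.6],-0.15],
  [[0.03,0,6.3],-0.15],
  [[0.03,0,6.3],-0.15],
])

```text
time: 2.7
ee_pos: [0.3935, -0.1266, 0.0306]
tcp_rot: [-179.7, 0.0, 62.4]
wrist_force: [0.3, -0.2, -0.4]
opening: 0.0856
```

Request:
arm_command([
  [[0,0,0],0],
  [[0,0,0],0],
  [[0,0,0],0],
  [[0,0,0],0],
  [[0,0,0],0],
], claw=1, force=40)

```text
time: 3.2
ee_pos: [0.3943, -0.1268, 0.0318]
tcp_rot: [-179.9, -0.0, 62.4]
wrist_force: [-1.5, 0.9, 6.7]
opening: 0.0335
```

Request:
arm_command([
  [[0,0,0],0],
  [[0,0,0],0],
  [[0,0,0],0],
])

```text
time: 3.5
ee_pos: [0.3943, -0.1269, 0.0318]
tcp_rot: [-179.9, -0.0, 62.4]
wrist_force: [0.5, -0.0, 0.2]
opening: 0.0336
```

Request:
arm_command([
  [[0,0,-1],0],
  [[0,0,-2.5],0],
  [[0,0,-4],0],
  [[0,0,-4.5],0],
  [[0,0,-4.5],0],
])

```text
time: 4.0
ee_pos: [0.3954, -0.1273, 0.1456]
tcp_rot: [180.0, -0.0, 62.4]
wrist_force: [0.3, -0.6, -2.3]
opening: 0.0334
```

```bash
python3 -c "
from wm import *
z=get_obs()['ee_pos'][2]
c=wmod('g',z-.0318+.05,'w2.png'); goto(.507,.158,.15,-2)"
```

```text
g mean [ 0.3958 -0.128 ] yaw 152.4 size [0.0256 0.044 ] ((397.0445556640625, -128.66259765625), (25.694931030273438, 43.97328567504883), 62.21865463256836) px [ 294  254   63   87 5150]
t 4.05 p [ 0.3947 -0.127   0.1439] rot [-179.9   -0.    62.4] open 0.0335 F [ 0.3 -0.5 -2.3]
inc [12.18 -1.31 -0.24] roll 10.73
```

View pics/w2.png

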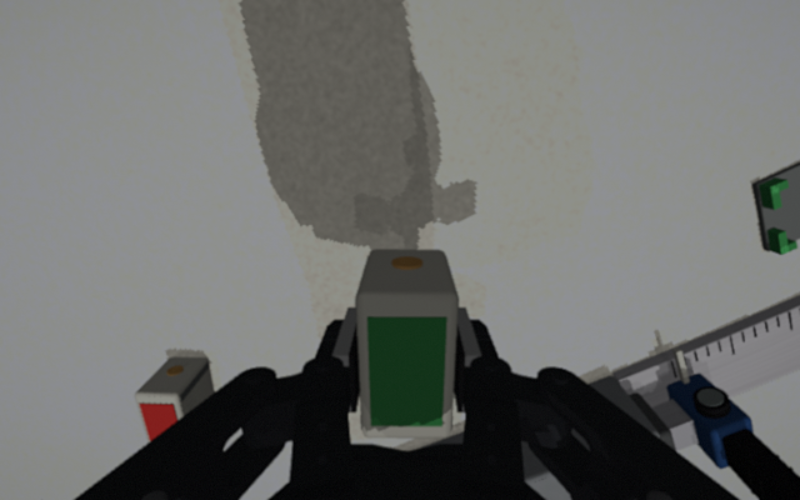

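The module is held square and upright, with its tag at (407,372). Carrying it to above the green nest.

Request:
arm_command([
  [[12.2,-1.37,-0.2],10.7],
  [[12.2,-1.37,-0.2],10.7],
  [[12.2,-1.37,-0.2],10.7],
  [[12.2,-1.37,-0.2],10.7],
  [[12.2,-1.37,-0.2],10.7],
])

```text
time: 4.55
ee_pos: [0.4721, 0.0725, 0.1454]
tcp_rot: [-179.8, 0.2, 25.4]
wrist_force: [0.7, -1.2, -1.0]
opening: 0.0337
```

```bash
python3 -c "
from h import *
goto(.507,.1595,.13,-2)"
```

```text
t 4.55 p [0.4721 0.0725 0.1454] rot [-179.8    0.2   25.4] open 0.0337 F [ 0.7 -1.2 -1. ]
inc [ 2.76 -2.55  0.61] roll 4.56
```

Request:
arm_command([
  [[2.76,-2.55,0],4.6],
  [[2.76,-2.55,0],4.6],
  [[2.76,-2.55,0],4.6],
  [[2.76,-2.55,0],4.6],
  [[2.76,-2.55,0],4.6],
])

```text
time: 5.05
ee_pos: [0.5061, 0.1598, 0.1426]
tcp_rot: [180.0, 0.5, -2.2]
wrist_force: [-0.6, -0.3, -1.7]
opening: 0.0333
```

Run:
```python
from h import *
c=shot('wrist','w3.png')
bl=sorted(blobs(mask(c,(45,90,30),(80,255,255)),20),key=lambda b:-b[0])
for b in bl: print(b,onplane(c,b[1],.012).round(4))
c=shot('scene')
cv2.imwrite('pics/s3.png',cv2.convertScaleAbs(cv2.resize(c['frame'][130:270,300:480,::-1],(720,560)),alpha=1.5))
goto(.507,.1595,.13,-2)
```

```text
(np.int32(5154), [325.1, 295.9], [294, 254, 63, 87]) [[0.5002 0.0532 0.012 ]]
(np.int32(241), [304.3, 153.9], [296, 148, 21, 17]) [[0.4881 0.1951 0.012 ]]
(np.int32(235), [352.1, 153.8], [340, 148, 22, 17]) [[0.5286 0.1937 0.012 ]]
t 5.15 p [0.5065 0.1594 0.1436] rot [180.    0.4  -2.1] open 0.0329 F [ 0.2 -0.3 -2.7]
inc [ 0.03 -0.01  0.54] roll -0.02
```

View pics/w3.png

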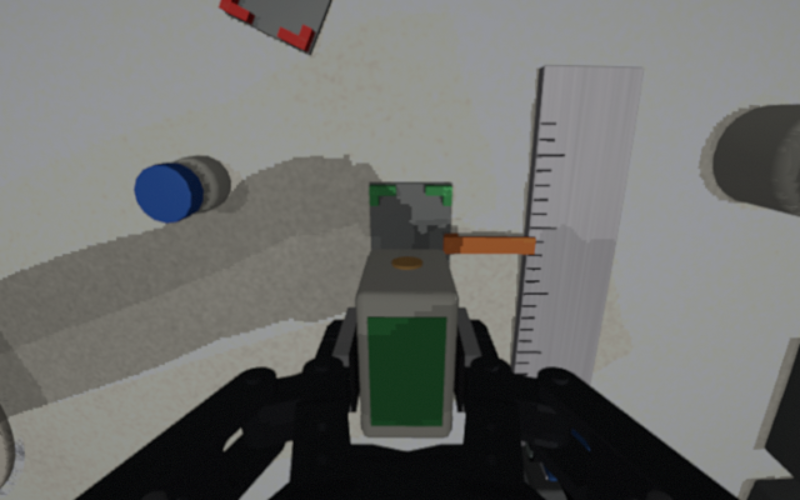

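View pics/s3.png

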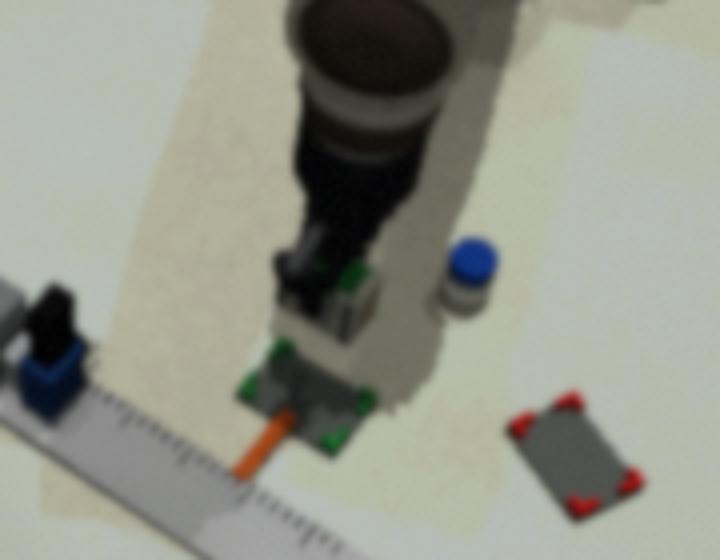

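The nest measured from the wrist is centred at x≈0.508, y≈0.158, yaw 88, which agrees with the fixed cameras. Lowering the module.

Request:
arm_command([
  [[0.06,0,1.2],0],
  [[0.06,0,2.4],0],
  [[0.06,0,3.4],0],
  [[0.06,0,3.7],0],
  [[0.06,0,3.7],0],
])

```text
time: 5.65
ee_pos: [0.5065, 0.1587, 0.0501]
tcp_rot: [179.9, 0.5, -2.1]
wrist_force: [-0.4, -0.1, -1.1]
opening: 0.0333
```

```bash
python3 -c "
from wm import *
c=wmod('g',get_obs()['ee_pos'][2]-.0318+.05,'w4.png'); goto(.5083,.1595,.0378,-2)"
```

```text
g mean [0.5059 0.1574] yaw 87.8 size [0.0256 0.0441] ((505.8634338378906, 156.00869750976562), (44.0754508972168, 25.655040740966797), 87.72283935546875) px [ 294  254   63   87 5151]
t 5.7 p [0.5073 0.1591 0.0515] rot [180.    0.4  -2.1] open 0.0336 F [-0.2  0.1 -1.3]
inc [ 0.04 -0.02  0.55] roll -0.02
```

View pics/w4.png

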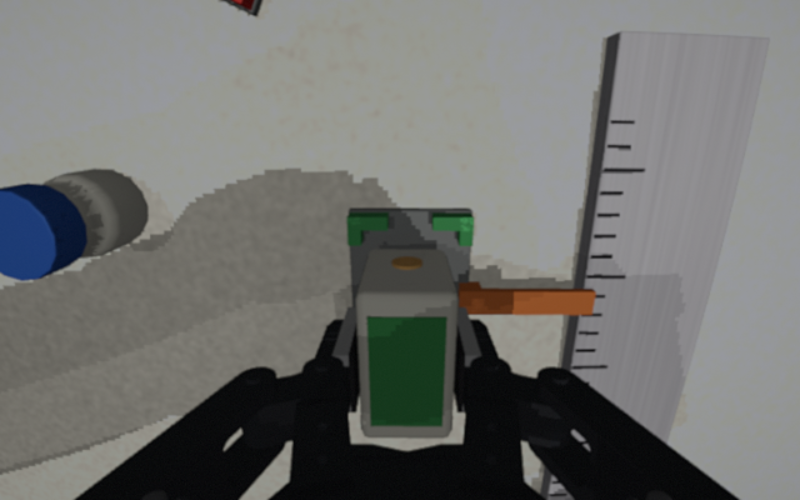

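Request:
arm_command([
  [[0.04,-0.02,0.3],0],
  [[0.04,-0.02,0.5],0],
  [[0.04,-0.02,0.55],0],
  [[0.04,-0.02,0.55],0],
])

```text
time: 6.1
ee_pos: [0.5084, 0.1596, 0.038]
tcp_rot: [180.0, 0.4, -2.1]
wrist_force: [0.1, -0.1, -1.5]
opening: 0.0333
```

```bash
python3 -c "
from wm import *
goto(.5083,.1595,.0378,-2)"
```

```text
t 6.1 p [0.5084 0.1596 0.038 ] rot [180.    0.4  -2.1] open 0.0333 F [ 0.1 -0.1 -1.5]
inc [-0.    0.    0.01] roll -0.02
```

Request:
arm_command([
  [[0,0,0.04],0],
  [[0,0,0.06],0],
  [[0,0,0.06],0],
])

```text
time: 6.4
ee_pos: [0.5084, 0.1595, 0.0379]
tcp_rot: [-180.0, 0.3, -2.1]
wrist_force: [-4.8, -2.1, 9.8]
opening: 0.0337
```

Contact felt (about 10 N). Releasing.

Request:
arm_command([
  [[0,0,0],0],
  [[0,0,0],0],
  [[0,0,0],0],
  [[0,0,0],0],
], claw=-1)

```text
time: 6.8
ee_pos: [0.5084, 0.1596, 0.0378]
tcp_rot: [-180.0, 0.3, -2.1]
wrist_force: [-0.2, -0.1, -0.0]
opening: 0.085
```

Request:
arm_command([
  [[0,0,-1],0],
  [[0,0,-3],0],
  [[0,0,-5],0],
  [[0,0,-6],0],
  [[0,0,-6],0],
])

```text
time: 7.3
ee_pos: [0.5109, 0.16, 0.1921]
tcp_rot: [-179.9, -0.0, -2.1]
wrist_force: [0.4, -0.1, -0.4]
opening: 0.0856
```

```bash
python3 -c "
from wm import *
wmod('g',.056,'w5.png'); c=shot('wrist')
for b in blobs(mask(c,(45,90,30),(80,255,255)),20): print(b,onplane(c,b[1],.012).round(4))
goto(.4288,-.352,.19,61)"
```

```text
g mean [0.7733 0.2072] yaw 105.0 size [0.0388 0.0598] ((770.992431640625, 205.55262756347656), (41.73190689086914, 67.17295837402344), 14.54229736328125) px [ 595   91   45   75 2742]
(np.int32(3145), [617.5, 128.0], [586, 90, 54, 77]) [[0.8079 0.2043 0.012 ]]
(np.int32(166), [302.8, 146.6], [296, 141, 18, 15]) [[0.4881 0.1948 0.012 ]]
(np.int32(164), [343.5, 146.4], [333, 141, 19, 15]) [[0.5285 0.1935 0.012 ]]
(np.int32(1283), [323.4, 194.5], [310, 172, 28, 47]) [[0.5067 0.1443 0.012 ]]
(np.int32(86), [300.5, 213.0], [297, 206, 8, 14]) [[0.4815 0.1247 0.012 ]]
(np.int32(80), [346.0, 213.3], [343, 207, 7, 13]) [[0.5298 0.1226 0.012 ]]
(np.int32(1556), [628.9, 334.5], [610, 272, 30, 97]) [[ 0.8974 -0.0608  0.012 ]]
t 7.4 p [0.5095 0.1596 0.1877] rot [-180.     0.3   -2.1] open 0.0853 F [ 0.2  0.2 -1.3]
inc [-2.48 20.57 -0.08] roll -10.52
```

View pics/w5.png

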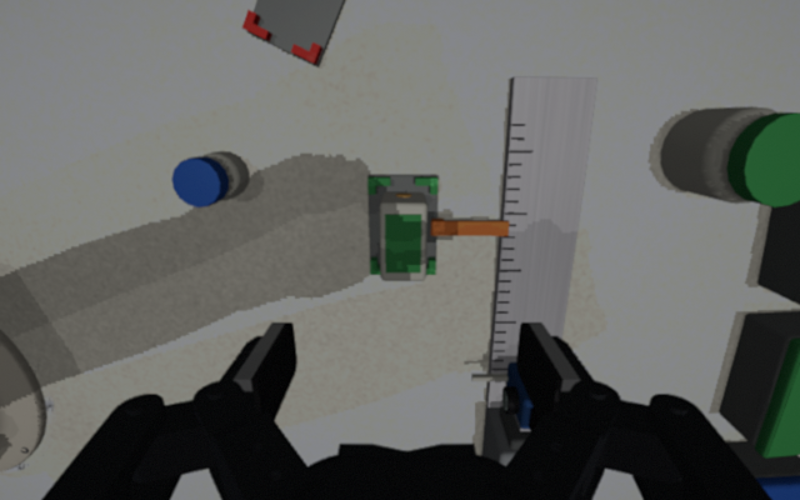

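The green module sits upright in the nest, with its tag at (404,243). I'll measure the offset along with the next target.

```bash
python3 -c "
from h import *
c=shot('wrist'); print(onplane(c,[323.4,194.5],.056).round(4),np.mean(onplane(c,np.array([[368,175],[440,176],[370,275],[437,275]])/1.25,.012),axis=0).round(4))
goto(.4288,-.352,.19,61)"
```

```text
[[0.5066 0.1581 0.056 ]] [0.5057 0.1581 0.012 ]
t 7.45 p [0.5091 0.1594 0.1867] rot [180.    0.4  -2.1] open 0.0854 F [-0.9  0.3 -0.4]
inc [-2.46 20.56 -0.11] roll -10.52
```

Request:
arm_command([
  [[-2.5,20.6,0],-10.5],
  [[-2.5,20.6,0],-10.5],
  [[-2.5,20.6,0],-10.5],
  [[-2.5,20.6,0],-10.5],
  [[-2.5,20.6,0],-10.5],
])

```text
time: 7.95
ee_pos: [0.474, -0.0627, 0.1859]
tcp_rot: [-179.7, 0.4, 36.6]
wrist_force: [0.7, -0.8, 0.1]
opening: 0.0853
```

```bash
python3 -c "
from h import *
goto(.4288,-.352,.19,61)"
```

```text
t 7.95 p [ 0.474  -0.0627  0.1859] rot [-179.7    0.4   36.6] open 0.0853 F [ 0.7 -0.8  0.1]
inc [-8.35  8.21 -0.15] roll -4.07
```

Green is seated within about 1 mm of the nest centre. Continuing to the red module.

Request:
arm_command([
  [[-8.35,8.21,0],-4.1],
  [[-8.35,8.21,0],-4.1],
  [[-8.35,8.21,0],-4.1],
  [[-8.35,8.21,0],-4.1],
  [[-8.35,8.21,0],-4.1],
])

```text
time: 8.45
ee_pos: [0.4378, -0.2907, 0.1847]
tcp_rot: [-179.4, 0.2, 61.3]
wrist_force: [1.6, 0.4, 0.4]
opening: 0.0853
```

```bash
python3 -c "
from h import *
goto(.4288,-.352,.19,61)"
```

```text
t 8.45 p [ 0.4378 -0.2907  0.1847] rot [-179.4    0.2   61.3] open 0.0853 F [1.6 0.4 0.4]
inc [-2.32  0.86 -0.21] roll 0.05
```

Request:
arm_command([
  [[-2.32,0.86,0],0],
  [[-2.32,0.86,0],0],
  [[-2.32,0.86,0],0],
  [[-2.32,0.86,0],0],
  [[-2.32,0.86,0],0],
])

```text
time: 8.95
ee_pos: [0.429, -0.3505, 0.1843]
tcp_rot: [-179.3, 0.2, 61.4]
wrist_force: [-0.1, -0.5, -0.4]
opening: 0.0853
```

```bash
python3 -c "
from wm import *
wmod('r',.05,'w6.png'); goto(.4288,-.352,.0325,61)"
```

```text
r mean [ 0.4286 -0.3513] yaw 151.9 size [0.0256 0.0436] ((428.8013000488281, -351.6526794433594), (25.41083526611328, 43.17366409301758), 62.084693908691406) px [ 310  171   30   47 1336]
t 9.0 p [ 0.4292 -0.3505  0.1846] rot [-179.4    0.2   61.4] open 0.0855 F [-0.5  0.1  0.1]
inc [-0.04  0.08  6.08] roll 0.07
```

View pics/w6.png

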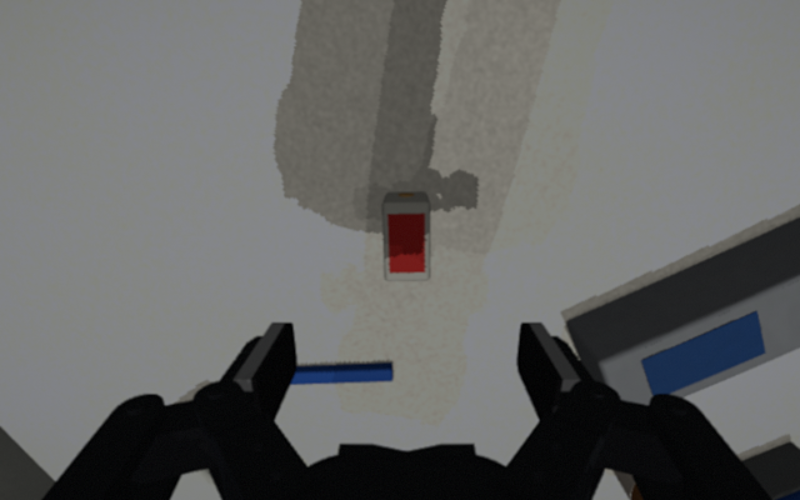

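Request:
arm_command([
  [[-0.03,0.05,2],-0.1],
  [[-0.03,0.05,4],-0.1],
  [[-0.03,0.05,5.5],-0.1],
  [[-0.03,0.05,6.05],-0.1],
  [[-0.03,0.05,6.05],-0.1],
])

```text
time: 9.5
ee_pos: [0.4277, -0.35, 0.0322]
tcp_rot: [-179.2, 0.2, 62.1]
wrist_force: [0.2, 0.4, 0.6]
opening: 0.0854
```

Request:
arm_command([
  [[0,0,0],0],
  [[0,0,0],0],
  [[0,0,0],0],
  [[0,0,0],0],
  [[0,0,0],0],
], claw=1, force=40)

```text
time: 10.0
ee_pos: [0.4284, -0.3507, 0.0337]
tcp_rot: [-179.3, 0.2, 62.1]
wrist_force: [-0.9, 1.0, 7.1]
opening: 0.0334
```

Request:
arm_command([
  [[0,0,0],0],
  [[0,0,0],0],
  [[0,0,0],0],
])

```text
time: 10.3
ee_pos: [0.4283, -0.3507, 0.0337]
tcp_rot: [-179.3, 0.2, 62.0]
wrist_force: [-0.0, -0.2, 1.1]
opening: 0.0332
```

Request:
arm_command([
  [[0,0,-1],0],
  [[0,0,-2.5],0],
  [[0,0,-4],0],
  [[0,0,-5],0],
  [[0,0,-5],0],
])

```text
time: 10.8
ee_pos: [0.431, -0.352, 0.1626]
tcp_rot: [-179.7, 0.2, 62.0]
wrist_force: [-0.4, -0.2, -1.1]
opening: 0.0336
```

```bash
python3 -c "
from wm import *
wmod('r',get_obs()['ee_pos'][2]-.0337+.05,'w7.png'); goto(.441,.335,.16,152)"
```

```text
r mean [ 0.4306 -0.3522] yaw 152.0 size [0.0258 0.0443] ((431.6617126464844, -352.8157653808594), (25.8801326751709, 43.94845962524414), 62.135929107666016) px [ 294  249   63   87 5170]
t 10.85 p [ 0.4304 -0.3515  0.1601] rot [-179.5    0.2   62. ] open 0.0332 F [-0.5  0.1 -2.2]
inc [ 2.445e+01 -1.250e+01  2.000e-02] roll -14.99
```

View pics/w7.png

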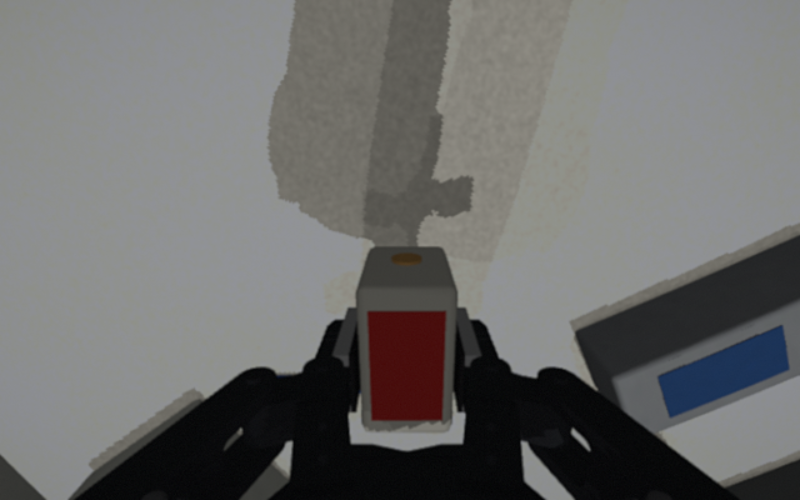

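The red module is held square, with its tag at (407,365). Carrying it to the red nest.

Request:
arm_command([
  [[24.4,-12.5,0],-15],
  [[24.4,-12.5,0],-15],
  [[24.4,-12.5,0],-15],
  [[24.4,-12.5,0],-15],
  [[24.4,-12.5,0],-15],
])

```text
time: 11.35
ee_pos: [0.4326, -0.0992, 0.1575]
tcp_rot: [-179.3, -0.3, 105.3]
wrist_force: [0.7, 0.2, -0.8]
opening: 0.0332
```

```bash
python3 -c "
from wm import *
goto(.441,.335,.16,152)"
```

```text
t 11.35 p [ 0.4326 -0.0992  0.1575] rot [-179.3   -0.3  105.3] open 0.0332 F [ 0.7  0.2 -0.8]
inc [16.66  4.92 -0.07] roll -7.78
```

Request:
arm_command([
  [[16.66,4.92,0],-7.8],
  [[16.66,4.92,0],-7.8],
  [[16.66,4.92,0],-7.8],
  [[16.66,4.92,0],-7.8],
  [[16.66,4.92,0],-7.8],
])

```text
time: 11.85
ee_pos: [0.4368, 0.1508, 0.157]
tcp_rot: [-179.6, -0.8, 148.3]
wrist_force: [2.3, -0.9, -1.3]
opening: 0.0335
```

```bash
python3 -c "
from wm import *
goto(.441,.335,.16,152)"
```

```text
t 11.85 p [0.4368 0.1508 0.157 ] rot [-179.6   -0.8  148.3] open 0.0335 F [ 2.3 -0.9 -1.3]
inc [ 3.73  6.36 -0.12] roll -0.61
```

Request:
arm_command([
  [[3.73,6.36,0],-0.6],
  [[3.73,6.36,0],-0.6],
  [[3.73,6.36,0],-0.6],
  [[3.73,6.36,0],-0.6],
  [[3.73,6.36,0],-0.6],
])

```text
time: 12.35
ee_pos: [0.4396, 0.3384, 0.1541]
tcp_rot: [-179.5, -0.9, 152.2]
wrist_force: [-0.2, -1.5, -1.6]
opening: 0.0331
```

Run:
```python
from h import *
c=shot('wrist','w8.png')
for b in sorted(blobs(mask(c,(0,120,40),(6,255,255)),20),key=lambda b:-b[0]): print(b,onplane(c,b[1],.012).round(4))
goto(.441,.335,.0397,152)
```

```text
(np.int32(5162), [325.0, 291.3], [294, 249, 63, 87]) [[0.4873 0.4341 0.012 ]]
(np.int32(226), [295.1, 148.7], [287, 143, 21, 17]) [[0.4423 0.2927 0.012 ]]
(np.int32(219), [341.4, 148.7], [330, 143, 21, 16]) [[0.4062 0.3119 0.012 ]]
t 12.4 p [0.4397 0.3364 0.1544] rot [-179.5   -0.9  152.1] open 0.0332 F [ 0.1  0.1 -1.5]
inc [-0.14  0.02  4.59] roll 0.02
```

View pics/w8.png

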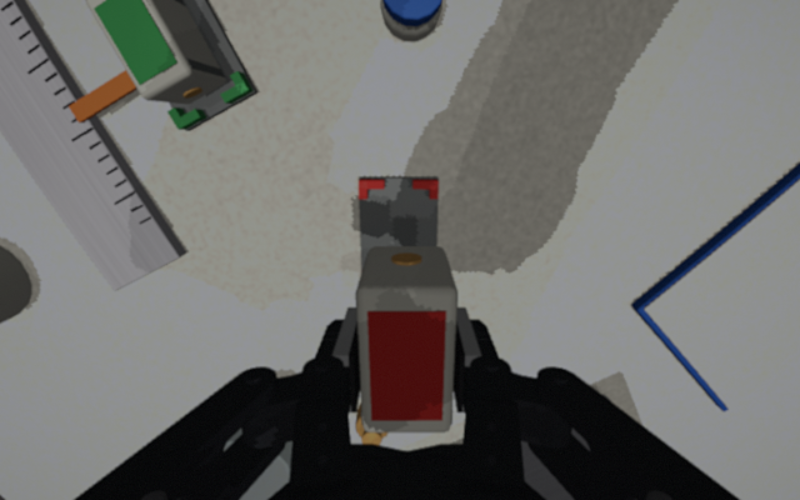

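Request:
arm_command([
  [[-0.08,-0.02,1.2],0],
  [[-0.15,-0.03,2.4],0],
  [[-0.15,-0.03,3.5],0],
  [[-0.15,-0.03,4.1],0],
  [[-0.15,-0.03,4.1],0],
])

```text
time: 12.9
ee_pos: [0.4396, 0.3321, 0.0492]
tcp_rot: [-179.2, -1.0, 152.1]
wrist_force: [0.6, -0.4, -0.2]
opening: 0.0335
```

Run:
```python
from h import *
c=shot('wrist','w9.png')
for b in sorted(blobs(mask(c,(0,120,40),(6,255,255)),20),key=lambda b:-b[0]): print(b,onplane(c,b[1],.012).round(4))
goto(.4408,.3337,.0397,152)
```

```text
(np.int32(5162), [325.0, 291.3], [294, 249, 63, 87]) [[0.4553 0.364  0.012 ]]
(np.int32(620), [358.3, 186.0], [340, 176, 33, 27]) [[0.4064 0.312  0.012 ]]
(np.int32(597), [286.5, 186.3], [273, 176, 33, 27]) [[0.4422 0.293  0.012 ]]
t 12.95 p [0.4404 0.3329 0.0512] rot [-179.4   -0.9  152.1] open 0.0333 F [-0.9  0.7 -0.2]
inc [-0.01  0.04  0.46] roll 0.01
```

View pics/w9.png

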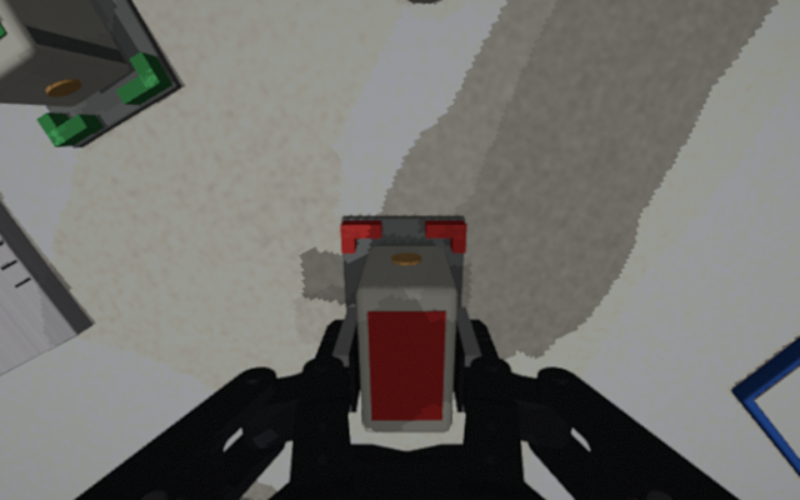

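Request:
arm_command([
  [[-0.03,0.04,0.3],0],
  [[-0.03,0.04,0.46],0],
  [[-0.03,0.04,0.5],0],
  [[-0.03,0.04,0.52],0],
  [[-0.03,0.04,0.52],0],
])

```text
time: 13.45
ee_pos: [0.4419, 0.3337, 0.0399]
tcp_rot: [-179.5, -0.8, 152.1]
wrist_force: [-1.6, -1.8, 7.0]
opening: 0.0331
```

Contact (7 N). Releasing and lifting.

Request:
arm_command([
  [[0,0,0],0],
  [[0,0,0],0],
  [[0,0,0],0],
  [[0,0,0],0],
], claw=-1)

```text
time: 13.85
ee_pos: [0.4419, 0.3337, 0.0399]
tcp_rot: [-179.5, -0.8, 152.1]
wrist_force: [-0.7, -0.3, -0.1]
opening: 0.0857
```

Request:
arm_command([
  [[0,0,-1],0],
  [[0,0,-3],0],
  [[0,0,-5],0],
  [[0,0,-6],0],
  [[0,0,-6],0],
])

```text
time: 14.35
ee_pos: [0.4459, 0.3349, 0.1943]
tcp_rot: [-179.8, -0.7, 152.1]
wrist_force: [-0.3, 0.1, -0.6]
opening: 0.0853
```

Run:
```python
from wm import *
wmod('r',.056,'w10.png'); c=shot('wrist')
for b in sorted(blobs(mask(c,(0,120,40),(6,255,255)),20),key=lambda b:-b[0]): print(b,onplane(c,b[1],.012).round(4))
t=shot('top')
cv2.imwrite('pics/t10.png',cv2.convertScaleAbs(cv2.resize(t['frame'][150:300,180:460,::-1],(784,420),interpolation=2),alpha=1.5))
goto(.613,-.084,.2,88)
```

```text
r mean [0.4415 0.3347] yaw 62.0 size [0.0254 0.0434] ((441.5635070800781, 334.89862060546875), (43.46388244628906, 25.1467342376709), 61.35517120361328) px [ 313  166   29   47 1292]
(np.int32(1318), [326.4, 191.0], [312, 168, 29, 47]) [[0.4466 0.3461 0.012 ]]
(np.int32(172), [304.9, 144.0], [298, 139, 18, 15]) [[0.4427 0.2929 0.012 ]]
(np.int32(169), [346.0, 143.8], [336, 139, 18, 14]) [[0.4064 0.312  0.012 ]]
(np.int32(93), [303.1, 211.2], [300, 204, 8, 14]) [[0.479  0.3542 0.012 ]]
(np.int32(81), [348.3, 210.7], [345, 204, 7, 14]) [[0.4363 0.3765 0.012 ]]
t 14.5 p [0.4443 0.3338 0.1887] rot [-179.4   -0.9  152.1] open 0.0854 F [ 0.   0.2 -0.7]
inc [-13.78 -11.61  -0.54] roll 10.68
```

View pics/w10.png

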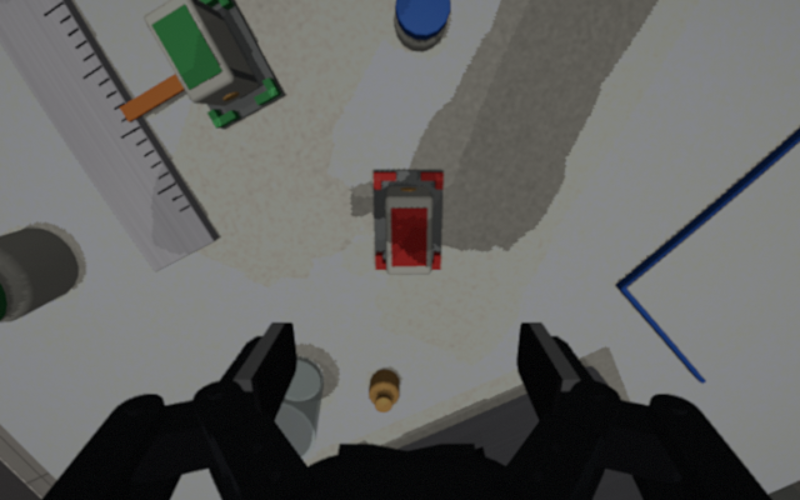

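View pics/t10.png

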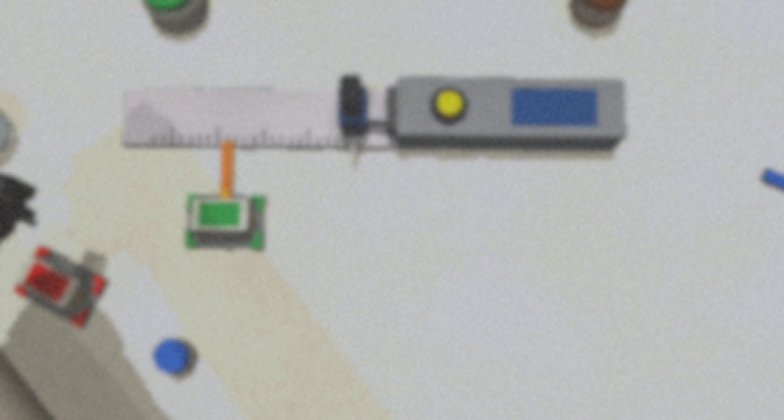

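Both modules are seated: red measured at (0.4415, 0.3347) against its nest at about (0.441, 0.334). Next, move to the lock button with the fingers shut.

Request:
arm_command([
  [[-13.8,-11.6,-0.5],10.7],
  [[-13.8,-11.6,-0.5],10.7],
  [[-13.8,-11.6,-0.5],10.7],
  [[-13.8,-11.6,-0.5],10.7],
  [[-13.8,-11.6,-0.5],10.7],
], claw=1)

```text
time: 15.0
ee_pos: [0.538, 0.1003, 0.1931]
tcp_rot: [-178.8, -0.2, 108.8]
wrist_force: [0.4, 0.8, -0.1]
opening: 0.012
```

Run:
```python
from wm import *
goto(.613,-.084,.2,88)
```

```text
t 15.0 p [0.538  0.1003 0.1931] rot [-178.8   -0.2  108.8] open 0.012 F [ 0.4  0.8 -0.1]
inc [-7.94  0.46 -0.32] roll 3.46
```

Request:
arm_command([
  [[-7.94,0.46,0],3.5],
  [[-7.94,0.46,0],3.5],
  [[-7.94,0.46,0],3.5],
  [[-7.94,0.46,0],3.5],
  [[-7.94,0.46,0],3.5],
])

```text
time: 15.5
ee_pos: [0.6132, -0.089, 0.1887]
tcp_rot: [-178.6, 0.2, 87.5]
wrist_force: [-0.6, 1.1, -0.2]
opening: 0.0001
```

Run:
```python
from wm import *
c=shot('wrist','w11.png')
for b in blobs(mask(c,(22,100,50),(32,255,255)),20): print(b,onplane(c,b[1],.086).round(4))
goto(.613,-.084,.11,88)
```

```text
(np.int32(871), [331.4, 204.0], [316, 187, 33, 35]) [[ 0.6108 -0.0845  0.086 ]]
t 15.55 p [ 0.6125 -0.0868  0.1891] rot [-178.6    0.2   87.5] open 0.0002 F [ 1.5  0.2 -0.5]
inc [0.12 0.09 3.16] roll -0.08
```

View pics/w11.png

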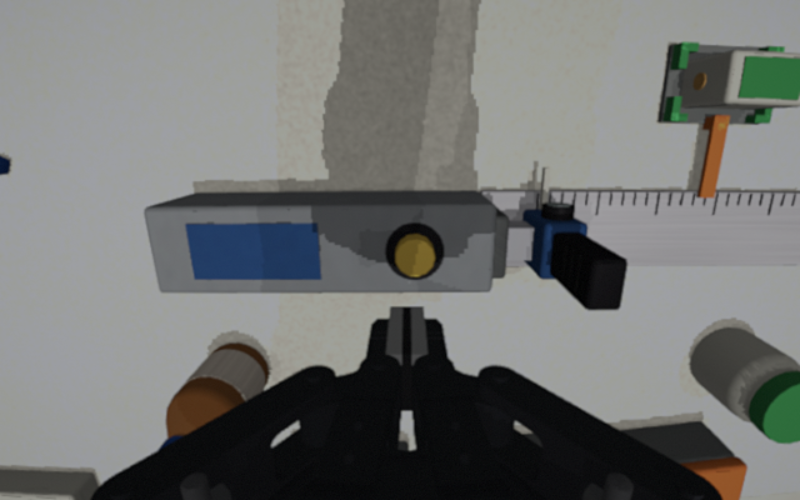

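Request:
arm_command([
  [[0.12,0.05,1.2],0],
  [[0.12,0.05,2.4],0],
  [[0.12,0.05,3.2],0],
  [[0.12,0.05,3.2],0],
])

```text
time: 15.95
ee_pos: [0.6095, -0.0826, 0.1048]
tcp_rot: [-178.2, 0.1, 87.6]
wrist_force: [0.4, -0.1, -0.5]
opening: -0.0002
```

Run:
```python
from wm import *
c=shot('wrist','w12.png')
goto(.612,-.084,.1,88)
```

```text
t 16.0 p [ 0.6105 -0.0828  0.1072] rot [-1.784e+02  1.000e-01  8.760e+01] open 0.0001 F [0.7 0.5 1. ]
inc [-0.04  0.07  0.29] roll -0.06
```

View pics/w12.png

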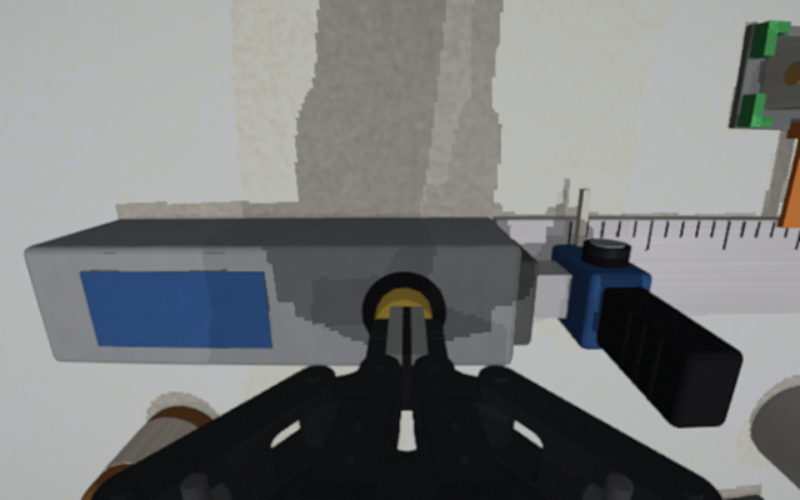

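The fingertips are centred over the yellow button at (405,305). Pressing.

Request:
arm_command([
  [[-0.03,0.05,0.3],0],
  [[-0.03,0.05,0.5],0],
  [[-0.03,0.05,0.6],0],
  [[-0.03,0.05,0.65],0],
])

```text
time: 16.4
ee_pos: [0.6118, -0.0834, 0.0917]
tcp_rot: [-178.5, 0.1, 87.6]
wrist_force: [1.3, 2.0, 5.0]
opening: -0.0002
```

Run:
```python
from wm import *
c=shot('wrist','w13.png')
goto(.612,-.084,.09,88)
```

```text
t 16.45 p [ 0.6118 -0.0835  0.0916] rot [-1.785e+02  1.000e-01  8.760e+01] open 0.0008 F [1.6 2.5 5.3]
inc [-0.02  0.01  0.06] roll -0.06
```

View pics/w13.png

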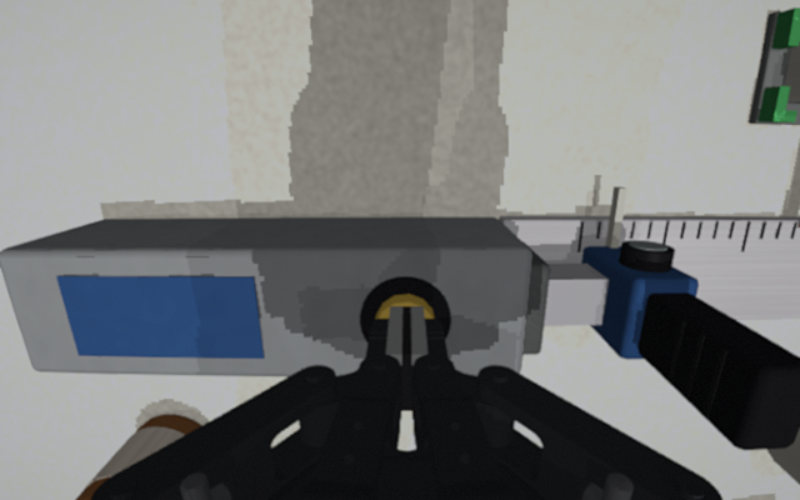

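The force is 5 N and the arm has moved out (blue head shifted from x=553 to 585). Holding briefly, then checking.

Request:
arm_command([
  [[0,0,0.03],0],
  [[0,0,0.03],0],
  [[0,0,0.03],0],
  [[0,0,0.03],0],
])

```text
time: 16.85
ee_pos: [0.6119, -0.0834, 0.0912]
tcp_rot: [-178.5, 0.1, 87.6]
wrist_force: [-0.3, 0.8, 5.7]
opening: -0.0001
```

Request:
arm_command([
  [[0,0,-1],0],
  [[0,0,-2.5],0],
  [[0,0,-4],0],
  [[0,0,-4.5],0],
  [[0,0,-4.5],0],
], claw=-1)

```text
time: 17.35
ee_pos: [0.6155, -0.0837, 0.2052]
tcp_rot: [-178.6, 0.2, 87.6]
wrist_force: [0.0, 0.0, -0.3]
opening: 0.0723
```

Run:
```python
from wm import *
c=shot('wrist','w14.png')
for nm in('top','scene'):
    t=shot(nm); roi={'top':(285,170,330,215),'scene':(295,195,360,250)}[nm]
    f=t['frame'][roi[1]:roi[3],roi[0]:roi[2],::-1]
    cv2.imwrite(f'pics/{nm}14.png',cv2.convertScaleAbs(cv2.resize(f,None,fx=10,fy=10,interpolation=cv2.INTER_NEAREST),alpha=1.8))
    print(nm,blobs(mask(t,(0,0,0),(180,255,32),roi)))
goto(.612,-.084,.09,88)
```

```text
top []
scene [(np.int32(80), [299.5, 217.2], [295, 206, 12, 20]), (np.int32(175), [319.8, 216.8], [315, 207, 12, 20]), (np.int32(122), [319.0, 231.8], [311, 224, 16, 15])]
t 17.5 p [ 0.6143 -0.0834  0.2015] rot [-1.783e+02  1.000e-01  8.760e+01] open 0.085 F [-0.9 -0.6 -0.4]
inc [-0.02  0.04  4.46] roll -0.06
```

View pics/w14.png

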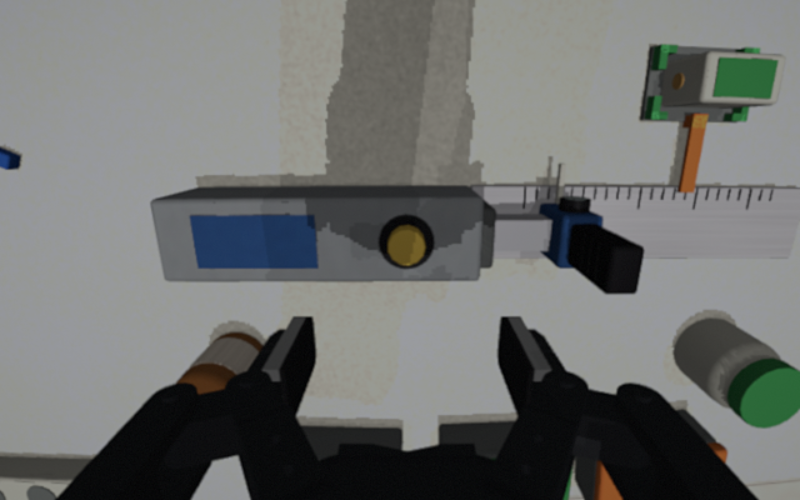

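View pics/top14.png

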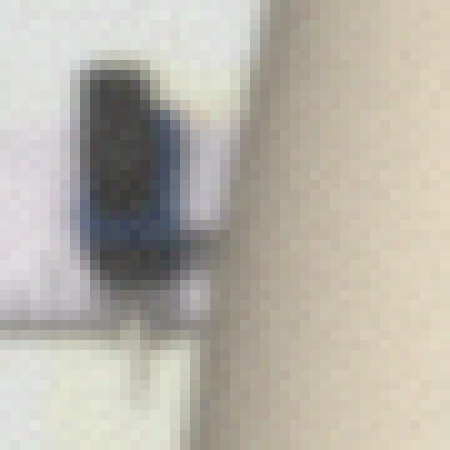

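View pics/scene14.png

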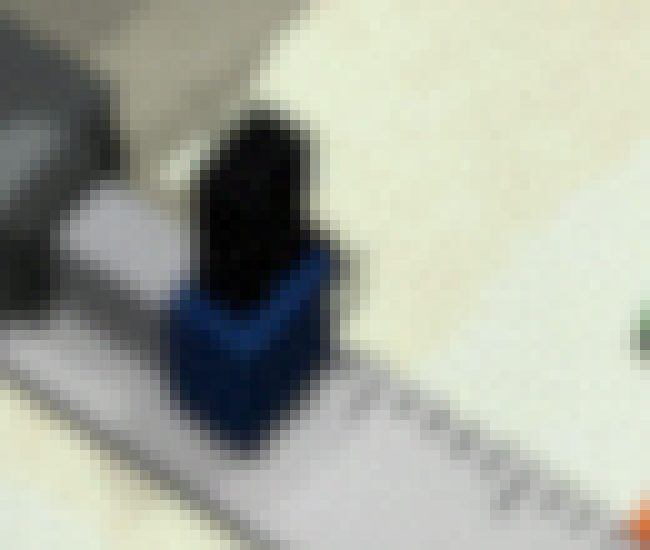

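Run:
```python
from wm import *
w=shot('wrist'); t=shot('top'); s=shot('scene')
print('wrist',onplane(w,np.array([622,271])/1.25,.135).round(4))
print('wrist ptr tip',onplane(w,np.array([560,165])/1.25,.025).round(4))
print('wrist tab',onplane(w,np.array([[687,191],[695,115]])/1.25,.016).round(4))
print('top', onplane(t,[285+11.5,170+11],.135).round(4),'ptr',onplane(t,[285+14,170+37],.025).round(4))
print('scene',onplane(s,[295+27,195+12.5],.135).round(4))
goto(.612,.02,.2,88)
```

```text
wrist [[0.6143 0.036  0.135 ]]
wrist ptr tip [[0.5648 0.0396 0.025 ]]
wrist tab [[0.5905 0.1533 0.016 ]
 [0.5293 0.1511 0.016 ]]
top [[0.618  0.0378 0.135 ]] ptr [[0.5671 0.0381 0.025 ]]
scene [[0.6088 0.0412 0.135 ]]
t 17.65 p [ 0.6143 -0.0833  0.2019] rot [-1.783e+02  1.000e-01  8.760e+01] open 0.0854 F [-0.1  0.1 -0. ]
inc [ 4.12 -0.26  0.08] roll -0.06
```

Request:
arm_command([
  [[4.85,-0.2,0],0],
  [[4.85,-0.2,0],0],
  [[4.85,-0.2,0],0],
  [[4.85,-0.2,0],0],
  [[4.85,-0.2,0],0],
])

```text
time: 18.15
ee_pos: [0.6141, 0.0382, 0.2011]
tcp_rot: [-178.3, 0.1, 87.7]
wrist_force: [0.1, 0.2, 0.2]
opening: 0.0852
```

Run:
```python
from wm import *
w=shot('wrist','w15.png')
goto(.614,.038,.11,88)
```

```text
t 18.2 p [0.6142 0.0375 0.2013] rot [-1.783e+02  1.000e-01  8.760e+01] open 0.0852 F [ 1.  -0.5 -0.3]
inc [0.03 0.1  3.65] roll -0.06
```

View pics/w15.png

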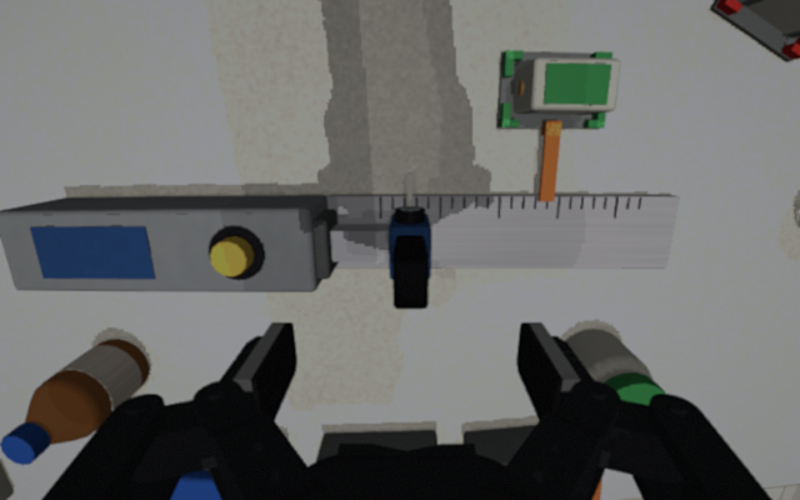

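Run:
```python
from wm import *
w=shot('wrist')
print(onplane(w,np.array([[411,272],[411,306]])/1.25,.135).round(4))
print('ptr',onplane(w,np.array([[409,178],[409,195]])/1.25,.025).round(4))
print('tab',onplane(w,np.array([[547,198],[553,123]])/1.25,.016).round(4))
# tab by mask
v,u=np.nonzero(mask(w,(8,120,60),(18,255,255),(420,90,460,165)));P=onplane(w,np.c_[u,v],.016)[:,:2];print(P.mean(0),len(u),P[P[:,0]>.57].mean(0))
goto(.613,.0385,.112,88)
```

```text
[[0.6096 0.0399 0.135 ]
 [0.6298 0.0391 0.135 ]]
ptr [[0.5701 0.0409 0.025 ]
 [0.5836 0.0404 0.025 ]]
tab [[0.5919 0.1547 0.016 ]
 [0.5324 0.1563 0.016 ]]
[0.56131963 0.15548845] 759 [0.58163257 0.15477456]
t 18.25 p [0.6142 0.0371 0.2014] rot [-1.783e+02  1.000e-01  8.760e+01] open 0.0851 F [ 0.6 -0.9  0.8]
inc [0.06 0.05 3.58] roll -0.07
```

Request:
arm_command([
  [[0.1,0.05,1.2],-0.05],
  [[0.1,0.1,2.4],-0.05],
  [[0.1,0.13,3.4],-0.05],
  [[0.1,0.13,3.6],-0.05],
  [[0.1,0.13,3.6],-0.05],
])

```text
time: 18.75
ee_pos: [0.6145, 0.0384, 0.111]
tcp_rot: [-178.2, 0.1, 87.8]
wrist_force: [-0.3, 0.3, 0.2]
opening: 0.0854
```

Run:
```python
from wm import *
w=shot('wrist','w16.png')
goto(.615,.0395,.111,88)
```

```text
t 18.8 p [0.6151 0.0386 0.1122] rot [-1.783e+02  1.000e-01  8.780e+01] open 0.0853 F [0.2 0.9 0.1]
inc [ 0.03 -0.01  0.05] roll -0.03
```

View pics/w16.png

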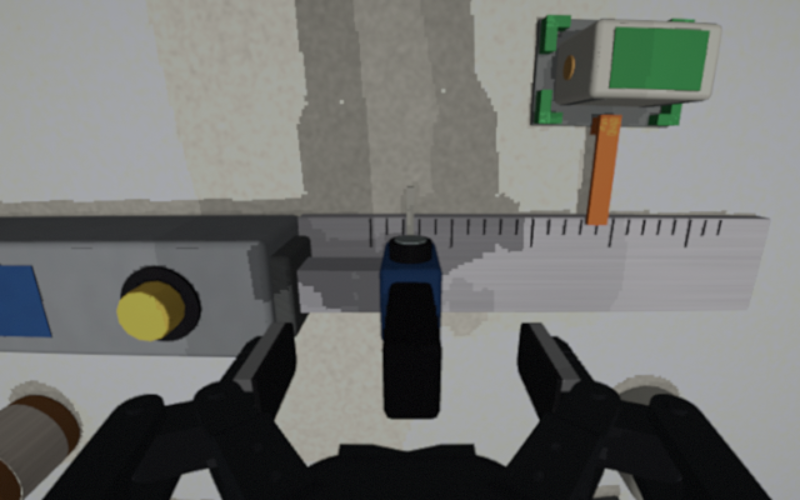

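The grip stands between the fingers (410,350). Closing.

Request:
arm_command([
  [[0.03,0,0],0],
  [[0.03,0,0],0],
  [[0.03,0,0],0],
  [[0.03,0,0],0],
  [[0.03,0,0],0],
], claw=1, force=60)

```text
time: 19.3
ee_pos: [0.6153, 0.0395, 0.1127]
tcp_rot: [-178.4, 0.1, 87.8]
wrist_force: [0.9, 0.1, 2.3]
opening: 0.0192
```

Request:
arm_command([
  [[0,0,0],0],
  [[0,0,0],0],
  [[0,0,0],0],
])

```text
time: 19.6
ee_pos: [0.6153, 0.0395, 0.1127]
tcp_rot: [-178.4, 0.1, 87.8]
wrist_force: [0.5, -0.2, 1.2]
opening: 0.0195
```

Run:
```python
from wm import *
w=shot('wrist','w17.png')
goto(.6150+.004,.0395+.114,.111,88)
```

```text
t 19.65 p [0.6153 0.0396 0.1128] rot [-1.784e+02  1.000e-01  8.780e+01] open 0.0192 F [ 0.4 -0.8  1.1]
inc [ 4.56 -0.02  0.06] roll -0.03
```

View pics/w17.png

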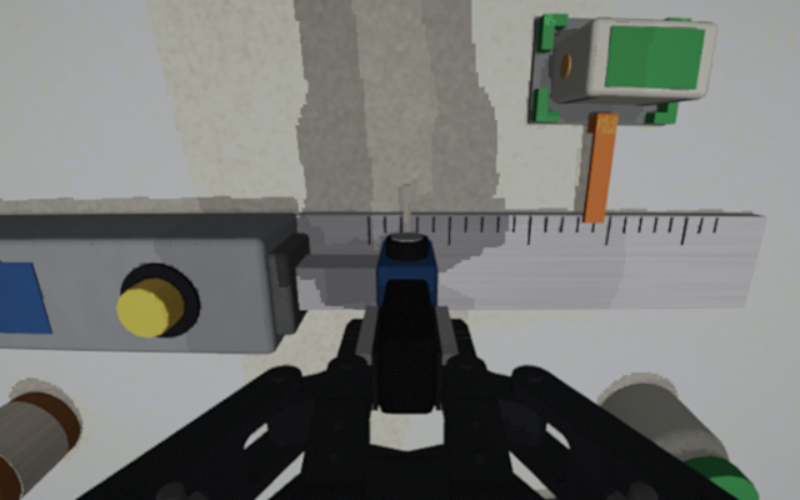

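Gripped (19 mm). Pulling, a little short of the full distance first.

Request:
arm_command([
  [[0.5,0,0],0],
  [[1.2,0,0],0],
  [[2,0,0],0],
  [[2.8,0,0],0],
  [[3.4,0,0],0],
])

```text
time: 20.15
ee_pos: [0.6186, 0.1264, 0.1127]
tcp_rot: [-178.4, 0.1, 87.9]
wrist_force: [1.9, -4.2, 2.4]
opening: 0.0192
```

Run:
```python
from wm import *
goto(.6193,.1535,.1128,88)
```

```text
t 20.15 p [0.6186 0.1264 0.1127] rot [-1.784e+02  1.000e-01  8.790e+01] open 0.0192 F [ 1.9 -4.2  2.4]
inc [ 1.08 -0.01 -0.  ] roll -0.02
```

Request:
arm_command([
  [[0.4,0,0],0],
  [[0.8,0,0],0],
  [[1.0,0,0],0],
  [[1.0,0,0],0],
  [[1.0,0,0],0],
])

```text
time: 20.65
ee_pos: [0.6196, 0.151, 0.1127]
tcp_rot: [-178.4, 0.2, 87.9]
wrist_force: [0.2, -4.1, 2.7]
opening: 0.0189
```

```bash
cat > pt.py <<'E'
from wm import *
def chk(tag):
    w=shot('wrist',f'{tag}.png'); t=shot('top'); s=shot('scene')
    f=w['frame'][120:250,200:460,::-1]; cv2.imwrite(f'pics/{tag}z.png',cv2.convertScaleAbs(cv2.resize(f,(780,390),interpolation=cv2.INTER_CUBIC),alpha=2))
    f=s['frame'][210:270,330:410,::-1]; cv2.imwrite(f'pics/{tag}s.png',cv2.convertScaleAbs(cv2.resize(f,None,fx=8,fy=8,interpolation=cv2.INTER_CUBIC),alpha=1.5))
    f=t['frame'][170:250,230:310,::-1]; cv2.imwrite(f'pics/{tag}t.png',cv2.convertScaleAbs(cv2.resize(f,None,fx=7,fy=7,interpolation=cv2.INTER_CUBIC),alpha=1.5))
    goto(.6193,.1535,.1128,88)
E
python3 -c "
from pt import *
chk('p1')"
```

```text
t 20.8 p [0.6196 0.1508 0.1127] rot [-1.784e+02  1.000e-01  8.780e+01] open 0.0195 F [ 0.2 -5.   2.6]
inc [ 0.11 -0.01 -0.  ] roll -0.03
```

View pics/p1z.png

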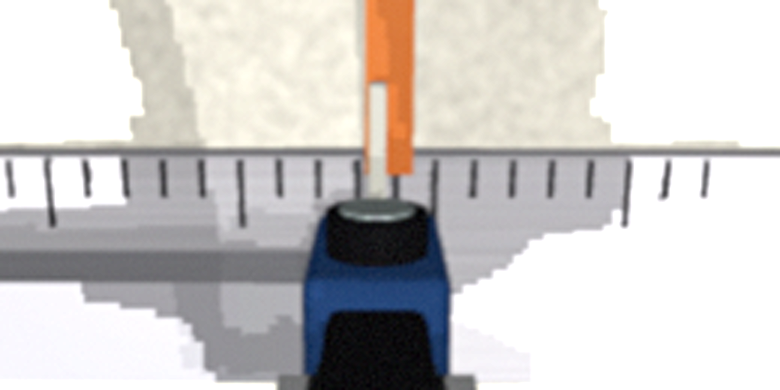

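View pics/p1s.png

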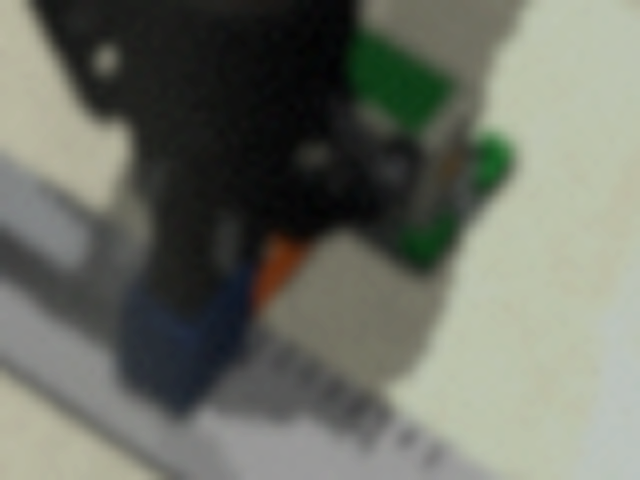

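View pics/p1t.png

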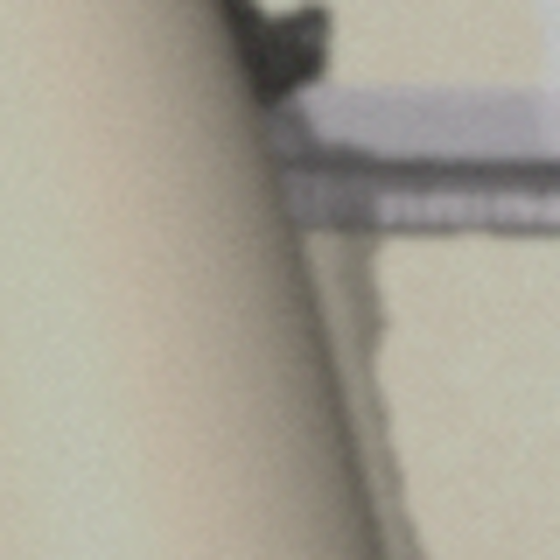

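The wrist zoom shows the white pointer at column 377 and the orange tab spanning 365 to 412 (middle 389), so it still needs about 3 mm. Quantifying.

Run:
```python
from wm import *
w=shot('wrist')
f=lambda a:np.array(a)/3+np.array([200,120])
p=onplane(w,f([[377.5,85],[377,145]]),.025); 
v,u=np.nonzero(mask(w,(8,120,40),(18,255,255),(315,100,345,178)))
e=[(r,u[v==r].min(),u[v==r].max()) for r in (135,140,145,170,175)]; print(e)
t=onplane(w,f([[389,172],[388.5,120]]),.016); print(p.round(4),t.round(4)); g=np.array([.035,.9994,0])
print((t-p).dot(g))
goto(.6196,.154,.1127,88)
```

```text
[(135, np.int64(322), np.int64(337)), (140, np.int64(322), np.int64(337)), (145, np.int64(322), np.int64(337)), (170, np.int64(329), np.int64(337)), (175, np.int64(329), np.int64(337))]
[[0.5706 0.1528 0.025 ]
 [0.5849 0.1522 0.025 ]] [[0.5937 0.1549 0.016 ]
 [0.5805 0.1552 0.016 ]]
[0.00283317 0.00287087]
t 20.85 p [0.6196 0.1509 0.1127] rot [-1.784e+02  1.000e-01  8.780e+01] open 0.0195 F [ 2.  -4.7  2.4]
inc [ 0.13 -0.    0.  ] roll -0.03
```

Request:
arm_command([
  [[0.08,0,0],0],
  [[0.14,0,0],0],
  [[0.14,0,0],0],
  [[0.14,0,0],0],
  [[0.14,0,0],0],
])

```text
time: 21.35
ee_pos: [0.6197, 0.1543, 0.1127]
tcp_rot: [-178.4, 0.1, 87.8]
wrist_force: [-0.3, -5.1, 2.3]
opening: 0.0195
```

```bash
python3 -c "
from pt import *
chk('p2'); print(get_obs()['qd'].round(2))"
```

```text
t 21.5 p [0.6197 0.1543 0.1128] rot [-1.784e+02  1.000e-01  8.780e+01] open 0.0194 F [ 0.7 -4.5  2.6]
inc [-0.03 -0.01 -0.  ] roll -0.03
[-0.04 -0.07  0.02 -0.02 -0.09  0.02]
```

View pics/p2z.png

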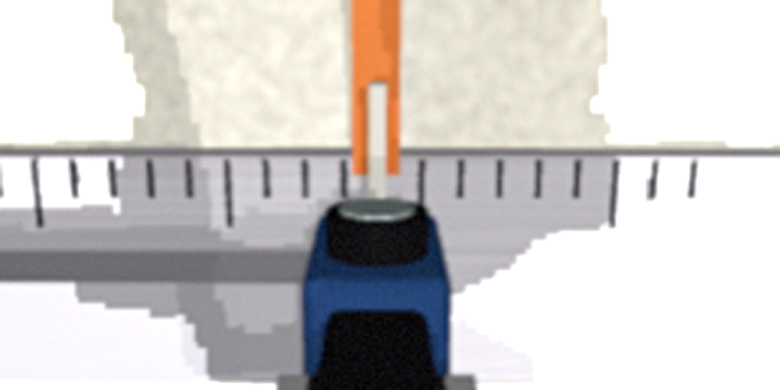

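View pics/p2.png

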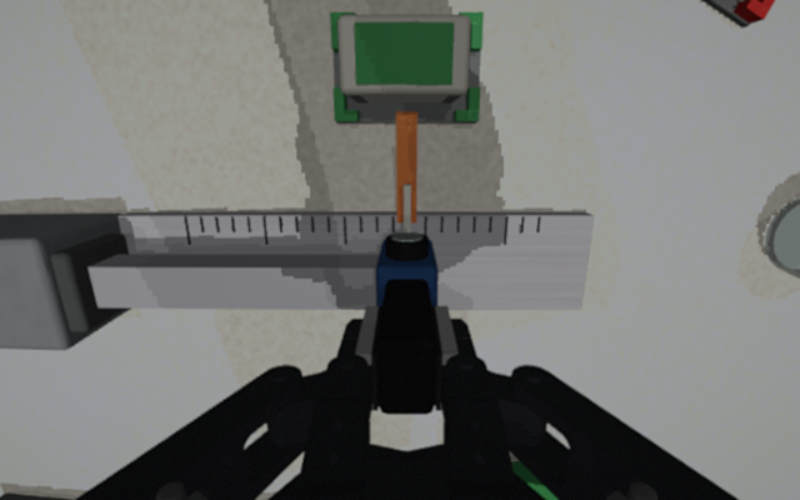

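The pointer (column 377) now stands on the tab's middle (353 to 400, middle 376.5). The arm is still, the grip holds, and the green module is seated. Handing in.

```bash
python3 -c "
from workcell import job_done
print(job_done())"
```

```text
the job is handed in; nothing more can be done
None
```

The job is handed in. Both modules are in their nests, the reader arm is pulled to the mark, and the gripper is still holding it there. `job_done()` gives no verdict, so these are my own last checks:

- **Modules:** in the wrist pictures after release, each tag lay about 1 mm from its nest's centre and was aligned with it. The last picture still shows the green module flat in its nest. The red one was checked only right after I let it go, and nothing went near it afterwards.
- **Lock and reader:** I pressed the button with the fingers shut, at about 5 N, and the arm popped out. I then gripped it at the 60 N setting (opening 19 mm) and pulled it about 115 mm.
- **Mark:** the last wrist picture shows the pointer within about 0.5 mm of the tab's middle. The spring pulls at about 5 N and the arm was at rest.
- **Not confirmed:** the arm blocks the pointer in the top and scene views, so the final alignment rests on the wrist camera alone.
- **Bystanders:** I kept the arm clear of them and felt no unexpected contact, but I did not re-measure their positions at the end.
- **Time:** about 21.5 s of the 72 s allowed.

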